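# Hook the dredging basket out of the tall drying bin

## Task

Take the hook rod from its stand and with its hook slide the basket that hangs deep in the tall drying bin gently along its rails until you feel the spring pusher give, then lift it out through the gap there without forcing it. Set it upright on the wooden tray without dropping it, unhook, and hang the rod back in its stand with the collar on the prongs. Do not touch the basket with the fingers or press the rod hard against the bin, and leave everything else on the table where it is.

Things in the scene. Friction and masses are not known exactly. Their poses are not given: they have to be found in the camera images.
- rod: Hook rod, upright in its stand at the start, 0.13 kg. Origin on its axis, at the underside of its round collar (40 across, 5 thick); z up, x the way the hook points. Steel shank 8 thick down to z = -90 mm; there a bar 7 thick runs along +x (top z = -83 mm) and turns up at x = 17 mm, its top at z = -74 mm. The hook spans x = -4 to 20.5 mm; its mouth is 9.5 mm wide
- rod_grip (a point): Where to grip the rod, from above: on its axis 40 mm above the collar's underside. The green square handle is 24 x 24 mm, from 5 to 67 mm above the collar's underside, sides along the rod's x and y. Closing the fingers along the rod's x makes it firm against the push along x
- rod_hook (a point): Bottom of the hook's bend, on top of its lower bar, 8.5 mm along the rod's x from the axis and 83 mm below the collar's underside; the basket's bar rests here when carried. The upturned end rises 9 mm above this point, the lower bar's underside lies 7 mm below it
- basket: Perforated aluminium basket, 46 (x) x 42 (y) x 30 mm high, open on top, origin at the centre of its underside, 0.12 to 0.20 kg. Straps at y = +-20 mm rise to a blue cross bar. It starts hanging in the bin by the ends of that bar, free to swing about it, its x along the bin's x, its underside 13 mm above the table
- basket_bar (a point): Middle of the basket's blue cross bar: 6 mm thick, 86 mm long along y, axis 60 mm above the basket's underside, 27 mm free between it and the basket's rim. Two discs (12 across, 3 thick) at y = +-12.5 mm keep the hook in the middle. Starts 20 to 36 mm on the -x side of the bin's middle
- bin: Tall narrow drying bin, fixed, clear walls with steel edges, 200 (x) x 100 (y) x 145 mm high, inside 190 x 90 mm; origin at the centre of its underside. +x is the way to slide the basket. The basket is clear of it when its underside is above z = 145 mm. With the hook under the bar the rod's collar lies about at the rim, so keep it inside the walls too
- bin_rails (a point): Middle of the bin, at the height of the hanging bar's axis (73 mm). The bar's ends lie on two rails along x (|y| 36 to 45 mm). Red strips 4 mm above the bar stop it from being lifted, except in one gap to the +x side. The gap's place is not measured: its near edge is anywhere from -6 to +28 mm in the bin's x, different each time
- bin_far_end (a point): Inner +x end of the bin, 73 mm up. Yellow sprung pusher: two fingers (|y| 27 to 33 mm) meet the bar from +x, just before the gap. Sliding drags 1 to 2 N; the pusher adds a step of 3 N, then 1 N per 10 mm. The bar can rise when pressed 5 to 12 mm past first touch (best 9), held there while lifting straight up; at 13 mm is a hard stop
- stand: Fixed stand, origin at table height. Two prongs (16 mm wide, 20 mm apart, x -28 to +52 mm, top z = 105 mm) open towards -x, with 6 mm high upturned tips at x -28 to -23 mm; a post at x 38 to 52 mm, no higher than the prongs. The rod hangs with its shank between them, collar on top, origin near x = y = 0, hook to +x: lift 10 mm or more, draw out to -x
- tray: Fixed dark wooden tray, 160 (x) x 140 (y) mm, floor 6 mm above the table, rim 12 mm high and 6 mm wide; origin at the centre of its underside
- scraper: Bystander: lime-green flat plastic scraper lying on the table, 130 x 100 x 6 (mm)
- bowl: Bystander: small steel bowl, 100 wide, 50 high (mm)
- jar: Bystander: amber jar with a white lid, 70 wide, 100 high (mm)
- mould: Bystander: pale wooden sweet mould, 160 x 60 x 25 (mm)
- cup: Bystander: blue cup, 76 wide, 80 high (mm)
- brush: Bystander: pastry brush lying on the table (mm)
- tin: Bystander: red tin, 100 x 70 x 60 (mm)
There are look-alikes about, which are no part of the job. What is shaped like the bin but pink is not meant.

How it is judged:
On the way, in this order (a step that is already met when the one before it is completed fails the run):
1. the hook rod is held and has left its stand (contact force between the fingers and rod above 1 N and distance of rod from where it was at the start of the episode above 0.05 m), for 0.2 s.
2. the basket hangs from the hook, clear above the bin (contact force between rod and basket above 0.5 N and z of basket in the frame of bin above 0.146 m), for 0.2 s.
3. the basket stands upright and still on the tray, with the hook no longer touching it (x of basket in the frame of tray between -0.052 and 0.052 m and y of basket in the frame of tray between -0.045 and 0.045 m and z of basket in the frame of tray between 0.002 and 0.01 m and angle between basket's own z axis and vertical below 0.1 rad and linear speed of basket below 0.03 m/s and contact force between rod and basket below 0.1 N), for 0.3 s.
At the end, for the whole second after the job is handed in: The basket stands upright (within 0.1 rad) and at rest on the tray's floor, wholly inside its rim (centre within 52 mm of the tray's centre along its length and 45 mm across), and the rod hangs at rest in its stand, collar lying on the prongs, within 12 to 14 mm of its place and 0.12 rad of upright (x of basket in the frame of tray between -0.052 and 0.052 m and y of basket in the frame of tray between -0.045 and 0.045 m and z of basket in the frame of tray between 0.002 and 0.01 m and angle between basket's own z axis and vertical below 0.1 rad and linear speed of each of basket, rod below 0.03 m/s and x of rod in the frame of stand between -0.014 and 0.014 m and y of rod in the frame of stand between -0.012 and 0.012 m and z of rod in the frame of stand between 0.101 and 0.11 m and angle between rod's own z axis and vertical below 0.12 rad); the robot touches nothing.
It fails at once if the hook forces the basket: more than 15 N between rod and basket (contact force between rod and basket above 15 N).
It fails at once if the rod presses on the bin with more than 15 N (contact force between rod and bin above 15 N).
It fails at once if the fingers touch the basket (contact force between the fingers and basket above 0.5 N).
It fails at once if the basket is dropped or flung (faster than 0.7 m/s) (linear speed of basket above 0.7 m/s).
It fails at once if something else on the table is disturbed (moved more than 20 mm) (distance of any of scraper, bowl, jar, mould, cup, brush, tin from where it was at the start of the episode above 0.02 m).
It also fails if it takes over 72 s, if anything falls off the work surface, if the arm or the gripper's body presses on something with over 40 N, if the wrist force passes 120 N, or if a joint passes its speed limit or range.

## Robot

A 6-joint arm with a two-finger parallel gripper is mounted at the origin on the work surface. World frame = base frame: x ahead of the robot, y to its left, z up, the work surface at z = 0. Lengths are in m, angles in rad, forces in N, time in s.
With the tool pointing down it reaches from about 0.35 to 0.95 m from the base axis. Payload 17.4 kg.
Tool frame: the origin (TCP) lies between the finger pads; the fingertips stand 22 mm ahead of it and the grasp point (between the pads) lies 3 mm ahead of it; x points along the fingers, y is the direction in which the jaws open and shut, and the axes are right-handed (so a half turn about x gives the same grasp; the last joint's range is limited). The gripper opens to 93 mm and grips with 3 to 60 N. Pads are 15 mm wide; open, the fingers measure 128 mm over their backs; the gripper's body (75 mm by 188 mm) begins 65 mm behind the grasp point.
Start: joints at [-1.161, 0.116, 1.442, -0, 1.584, -0.038], TCP at [0.292, -0.608, 0.241] pointing down, gripper open.
Joint ranges: [-2.83, 2.83], [-0.83, 2.19], [0.07, 2.5], [-1.14, 4.28], [0.01, 3], [-2.97, 2.97]. Speed limits (rad/s): [1.89, 1.89, 2.22, 3.14, 3.14, 3.14].

## Interface

Orientations are given as [roll, pitch, yaw] about the fixed x, y, z axes, in that order (R = Rz(yaw) Ry(pitch) Rx(roll)).
In Python, from bench import sensors, read_camera, robot, spotter gives the robot as it stands.
- The arm moves only by the tool servo_tool, never from a script. Its argument "moves" is a list of rows, each a list of 7 numbers: the shift along the world's x, y, z in mm, then the turn, a rotation vector about the world's x, y, z in rad, then the closure, from -1 (fully open) to 1 (shut), so that 0 is half open. In form: [[dx, dy, dz, ax, ay, az, gripper], ...]. A call has 1 to 20 rows; each row shifts and turns the pose as measured when the row begins; what a row does not reach is not made up. A row lasts 1/12 s, in which the tool goes at most 41.7 mm and 7.16 degrees, less where a joint would pass 70% of its speed; a pose out of reach is approached as far as the arm can. A call is refused whole if a number of a shift passes 41.7 or a number of a turn 0.125, either way. A call with a gripper value outside its range is refused whole. The fingers move at their own pace and stop on an object; "newtons" is the grip in N (left out, the last holds). Time passes only in rows, so rows that do not move let the fingers close. It gives the time, the measured TCP pose, the force and the opening at its end, in the units of the state.
- sensors.state(): the state, without advancing time (a new reading comes with each control period).
- read_camera(name): name is "scene" or "top" or "wrist"; returns a dict with "color" (384x512x3 uint8, red, green, blue), "K" (3x3 intrinsics, pixels), "rvec" (rotation vector, rad) and "tvec" (3), from world to camera coordinates, as OpenCV has them. Camera axes: x right, y down, z forward; pixel columns grow to the right and rows downward; lengths in m; the calibration is good to about 2 mm. A picture is of the moment at which its call begins. There is no depth.
- robot.close_job(): hands the job in, once; it reports no verdict.
Trained networks look in a picture, given as the dict that the camera call returned (one of the last four; its "shot" number tells which), for a name from the list of things; names that differ only in an ending like _2 or _b are one class to them, and where a whole thing is asked for, a point or a joint stands for the part that bears it (a point fixed in the world has none). Each returns a list of dicts, best first, with "confidence" (0 to 1); they miss things now and then, are a little off and sometimes report something else, mostly with a low value. They report only what shows in the picture. A call takes as long as a camera call. They do not tell look-alikes from the thing itself.
- spotter.cut_out(picture, thing): "pixels" (384x512 bool, what is visible of it) and "rect" ([left, top, width, height] in pixels, round what is visible of it).
The state is a dict: "t": time; "joint_pos": joint angles; "joint_vel": joint speeds; "tau": joint torques, N m; "tool_pos": TCP position; "ee_rot": TCP orientation; "contact_force": force on the tool from outside, world axes, zero at the start; "wrist_torque": the same for the moment, N m; "width": finger opening in m.
Only numpy, scipy, OpenCV 4.12 (cv2) and the standard library are available. Lean on these libraries where they do the work, as an engineer would, in place of code of your own. Each camera call takes 0.05 s, during which the arm holds its last target. There are 200 camera calls.

## Working session

There is one attempt and no reset: what is moved stays moved. The work goes in short steps, Python scripts to look and compute and a tool call to move; the robot and the scene stay as the last step left them, time stands still between calls to the robot, and variables do not carry over. Pictures are saved under pics/ and viewed, about 8 in all and at most 12, crops included, and the job is handed in when it is done.

Besides the shell and the picture viewer there is one more tool, called as a command line: name --pt "numbers of a row" for each row, then --argument value for the rest. servo_tool: Moves the arm, as the interface text tells. Its arguments: {"type":"object","properties":{"moves":{"type":"array","items":{"type":"array","items":{"type":"number"}}},"newtons":{"type":"number"}},"required":["moves"]}

```bash
mkdir -p pics; ls; cat > h.py <<'E'
import numpy as np,cv2
from bench import sensors, read_camera, robot, spotter
def save(p,n): cv2.imwrite('pics/'+n,p['color'][:,:,::-1])
def P(p):
    R,_=cv2.Rodrigues(np.array(p['rvec'],float)); return R,np.array(p['tvec'],float).ravel(),np.array(p['K'])
def ray(p,uv,z):
    R,t,K=P(p); c=-R.T@t; d=R.T@np.linalg.inv(K)@np.array([uv[0],uv[1],1.]); return c+d*(z-c[2])/d[2]
def proj(p,X):
    R,t,K=P(p); q=(R@np.atleast_2d(X).T).T+t; q=q@K.T; return q[:,:2]/q[:,2:]
E
python3 - <<'E'
from h import *
ps={n:read_camera(n) for n in('scene','top')}
for n,p in ps.items():
    save(p,n+'0.png')
    R,t,K=P(p); print(n,'cam',(-R.T@t).round(3),K[0,0])
    for th in('rod','basket','bin','stand','tray','scraper','jar','cup','tin','mould'):
        for d in spotter.cut_out(p,th)[:2]:
            ys,xs=np.nonzero(d['pixels']); print(th,round(d['confidence'],2),d['rect'],ray(p,(xs.mean(),ys.mean()),0.0).round(3))
im=np.hstack([cv2.imread('pics/scene0.png'),cv2.imread('pics/top0.png')])
print(sensors.state())
E
```

```text
pics
scene cam [ 1.542 -0.279  1.282] 472.23933328573725
rod 0.71 [248.2, 185.1, 12.7, 19.8] [0.415 0.034 0.   ]
basket 0.55 [158.2, 224.5, 22.1, 20.3] [ 0.508 -0.285  0.   ]
bin 0.97 [134.7, 139.5, 42.6, 59.9] [ 0.172 -0.284  0.   ]
bin 0.59 [143.8, 192.8, 54.6, 82.1] [ 0.503 -0.279  0.   ]
stand 0.64 [234.5, 198.6, 38.3, 38.7] [0.524 0.014 0.   ]
tray 0.84 [295.3, 173.0, 48.3, 40.9] [0.477 0.273 0.   ]
scraper 0.87 [214.6, 174.5, 38.1, 23.6] [ 0.354 -0.012  0.   ]
jar 0.71 [141.3, 189.2, 57.9, 84.9] [ 0.504 -0.28   0.   ]
cup 0.67 [188.0, 265.0, 25.1, 30.9] [ 0.723 -0.218  0.   ]
tin 0.73 [344.9, 157.1, 36.7, 25.5] [0.392 0.49  0.   ]
tin 0.58 [235.0, 196.2, 37.9, 44.3] [0.525 0.011 0.   ]
mould 0.68 [316.9, 236.0, 23.3, 42.0] [0.749 0.205 0.   ]
mould 0.3 [293.4, 171.2, 51.4, 41.7] [0.476 0.275 0.   ]
top cam [0.4   0.006 1.167] 347.82061079610617
rod 0.55 [250.4, 185.1, 12.1, 15.3] [ 0.547 -0.001  0.   ]
basket 0.76 [340.7, 183.8, 17.2, 15.6] [ 0.546 -0.307  0.   ]
basket 0.7 [320.0, 138.6, 54.5, 79.7] [ 0.58  -0.307  0.   ]
bin 0.96 [319.5, 143.8, 58.7, 73.0] [ 0.581 -0.307  0. 
[... 566 characters left out ...]
2] [ 0.581 -0.307  0.   ]
{'t': 1.1, 'joint_pos': array([-1.16080765e+00,  1.16014330e-01,  1.44158573e+00, -3.78413044e-06,
        1.58399515e+00, -3.77738143e-02]), 'joint_vel': array([-4.28993576e-04, -6.39602995e-04,  5.64708297e-04,  7.80667290e-04,
        1.83079404e-03, -1.93678415e-05]), 'tau': array([ 3.18272847e-03, -7.21016264e+01, -6.22757864e+01,  7.82084651e-02,
        1.83984538e-02, -5.69400800e-05]), 'tool_pos': array([ 0.29225333, -0.60846622,  0.24064534]), 'ee_rot': array([-0.63141063,  1.57079176,  2.95794446]), 'contact_force': array([-1.05025537,  0.202179  , -0.40554122]), 'wrist_torque': array([-0.02258602, -0.04291226, -0.03704496]), 'width': 0.09267995213583327}
```

```bash
python3 - <<'E'
import cv2,numpy as np
t=cv2.imread('pics/top0.png')[90:330,80:400]; cv2.imwrite('pics/a.png',cv2.resize(t,None,fx=2.5,fy=2.5,interpolation=cv2.INTER_CUBIC))
t=cv2.imread('pics/scene0.png')[120:300,120:370]; cv2.imwrite('pics/b.png',cv2.resize(t,None,fx=3.2,fy=3.2,interpolation=cv2.INTER_CUBIC))
E
```

```text
(no output)
```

View pics/a.png

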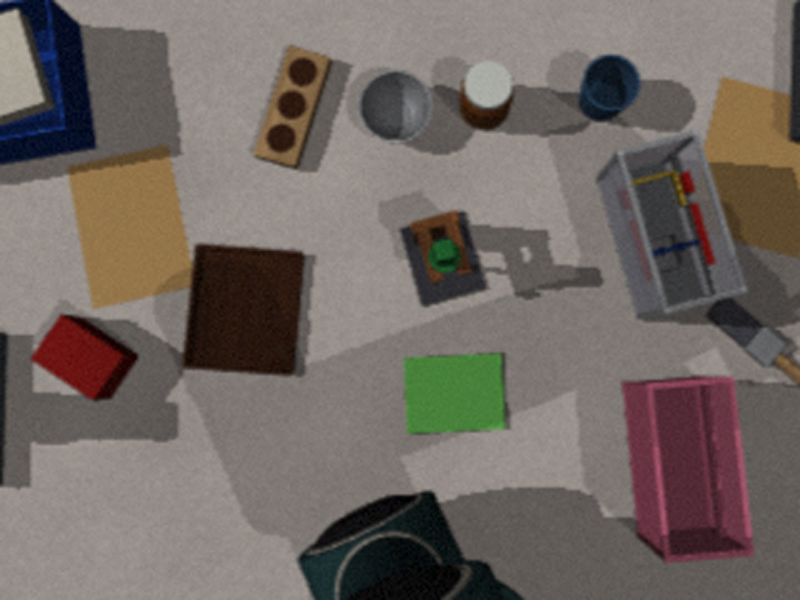

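View pics/b.png

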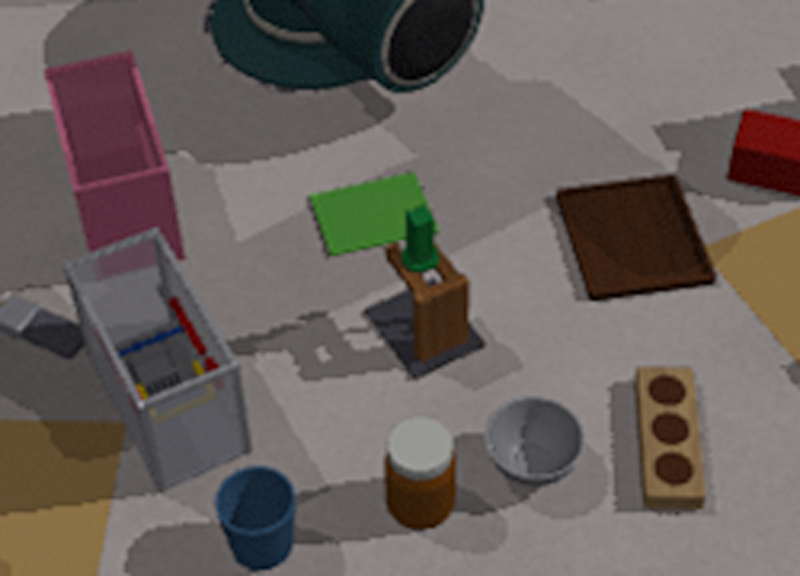

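```bash
cat >> h.py <<'E'
from scipy.optimize import minimize
def boxpts(dims,z0=0): 
    lx,ly,h=dims; return np.array([[a*lx/2,b*ly/2,z0+c*h] for a in(-1,1) for b in(-1,1) for c in(0,1)])
def place(pts,x,y,yaw):
    c,s=np.cos(yaw),np.sin(yaw); q=pts.copy(); q[:,0]=x+c*pts[:,0]-s*pts[:,1]; q[:,1]=y+s*pts[:,0]+c*pts[:,1]; return q
def hullmask(p,pts,S=4):
    m=np.zeros((384*S,512*S),np.uint8); h=cv2.convexHull((proj(p,pts)*S+S/2).astype(np.float32)).astype(np.int32); cv2.fillConvexPoly(m,h,1); return cv2.resize(m.astype(np.float32),(512,384),interpolation=cv2.INTER_AREA)
def fit(views,pts,x0):
    def cost(v): return sum(np.abs(hullmask(p,place(pts,*v))-m).sum()/m.sum() for p,m in views)
    best=None
    for d in(-.15,0,.15):
        s=np.array([[0,0,0],[.02,0,0],[0,.02,0],[0,0,.15]])+np.array(x0)+[0,0,d]
        r=minimize(cost,x0,method='Nelder-Mead',options=dict(initial_simplex=s,xatol=2e-4,fatol=1e-4))
        if best is None or r.fun<best.fun: best=r
    return best.x.round(4),round(best.fun,3)
E
python3 - <<'E'
from h import *
ps={n:read_camera(n) for n in('scene','top')}
def m(n,th,i=0): return spotter.cut_out(ps[n],th)
for th,pts,x0 in(('bin',boxpts((.2,.1,.145)),(.55,-.29,.2)),('tray',boxpts((.16,.14,.012)),(.48,.27,0))):
    vs=[]
    for n in ps:
        for d in m(n,th):
            mk=d['pixels']; c=np.argwhere(mk).mean(0)[::-1]
            q=proj(ps[n],np.array([[x0[0],x0[1],.06 if th=='bin' else 0]]))[0]
            if np.linalg.norm(c-q)<20: vs.append((ps[n],mk.astype(np.float32))); print(fit(vs[-1:],pts,x0),n,th); break
    print(th,fit(vs,pts,x0))
# green handle
for n,p in ps.items():
    h=cv2.cvtColor(p['color'],cv2.COLOR_RGB2HSV); g=((h[:,:,0]>60)&(h[:,:,0]<80)&(h[:,:,1]>120))
    k,l,st,c=cv2.connectedComponentsWithStats(g.astype(np.uint8)); 
    for i in range(1,k):
        if st[i,4]>20: print(n,st[i],c[i].round(1),ray(p,c[i],.14).round(4))
E
```

```text
(array([ 0.5617, -0.2821,  0.2354]), np.float64(0.113)) scene bin
(array([ 0.5634, -0.2846,  0.2309]), np.float64(0.192)) top bin
bin (array([ 0.5623, -0.283 ,  0.2343]), np.float64(0.323))
(array([ 0.4821,  0.2705, -0.1182]), np.float64(0.088)) scene tray
(array([ 0.4808,  0.268 , -0.0965]), np.float64(0.053)) top tray
tray (array([ 0.4808,  0.2691, -0.1001]), np.float64(0.146))
scene [109   0  17  11  81] [118.1   3.5] [-0.9429 -0.302   0.14  ]
scene [210  31  10  37 133] [213.2  52.2] [-0.3483  0.0704  0.14  ]
scene [127  56  19  48 362] [135.8  80.2] [-0.2214 -0.2905  0.14  ]
scene [246 184  11  21 169] [250.7 194.8] [ 0.5382 -0.0015  0.14  ]
top [252 186  12  13 118] [257.3 191.9] [ 0.5297 -0.0017  0.14  ]
```

```bash
cat >> h.py <<'E'
from scipy.spatial.transform import Rotation as Ro
def tool(s=None):
    s=s or sensors.state(); R=Ro.from_euler('xyz',s['ee_rot']).as_matrix(); return s,R
E
python3 - <<'E'
from h import *
s,R=tool(); print(R.round(3), np.arctan2(R[1,1],R[0,1]))
p=read_camera('wrist'); Rc,t,K=P(p); c=-Rc.T@t; print('cam in tool',(R.T@(c-s['tool_pos'])).round(3),'axis',(R.T@Rc.T).round(2),K[0,0])
ps={n:read_camera(n) for n in('scene','top')}
for n,p in ps.items():
  for d in spotter.cut_out(p,'stand')[:1]: cc=np.argwhere(d['pixels']).mean(0)[::-1]; print(n,ray(p,cc,.07))
E
```

```text
[[ 0.     0.433 -0.901]
 [-0.    -0.901 -0.433]
 [-1.     0.     0.   ]] -1.123014136226413
cam in tool [-0.144 -0.    -0.079] axis [[-0.   -0.28  0.96]
 [ 1.   -0.    0.  ]
 [ 0.    0.96  0.28]] 287.00631784524995
scene [ 0.58259075 -0.00567065  0.07      ]
top [5.34382000e-01 4.39945893e-04 7.00000000e-02]
```

servo_tool --pt "0 0 30 0 0 0.05 -1" --pt "13 34 7 0 0 0.076 -1" --pt "13 34 7 0 0 0.076 -1" --pt "13 34 7 0 0 0.076 -1" --pt "13 34 7 0 0 0.076 -1" --pt "13 34 7 0 0 0.076 -1" --pt "13 34 7 0 0 0.076 -1" --pt "13 34 7 0 0 0.076 -1" --pt "13 34 7 0 0 0.076 -1" --pt "13 34 7 0 0 0.076 -1" --pt "13 34 7 0 0 0.076 -1" --pt "13 34 7 0 0 0.076 -1" --pt "13 34 7 0 0 0.076 -1" --pt "13 34 0 0 0 0.076 -1" --pt "13 34 0 0 0 0.076 -1" --pt "13 34 0 0 0 0.076 -1" --pt "13 34 0 0 0 0.076 -1" --pt "13 34 0 0 0 0.076 -1" --pt "13 34 0 0 0 0.076 -1"

```text
t: 3.23
tool_pos: [0.5262, 0.0293, 0.3606]
ee_rot: [0.934, 1.564, -0.284]
contact_force: [-0.2, -0.9, -0.5]
width: 0.0929
```

```bash
python3 - <<'E'
from h import *
p=read_camera('wrist'); s,R=tool(); print(s['tool_pos'],np.arctan2(R[1,1],R[0,1]),R[:,0].round(3))
save(p,'w1.png'); np.save('w1.npy',p,allow_pickle=True)
h=cv2.cvtColor(p['color'],cv2.COLOR_RGB2HSV); g=((h[:,:,0]>60)&(h[:,:,0]<80)&(h[:,:,1]>120))
k,l,st,c=cv2.connectedComponentsWithStats(g.astype(np.uint8))
for i in range(1,k):
    if st[i,4]>20: print(st[i],c[i].round(1),ray(p,c[i],.14).round(4))
for th in('rod','stand'):
    for d in spotter.cut_out(p,th)[:2]: print(th,d['confidence'],d['rect'])
cv2.imwrite('pics/w1b.png',cv2.resize(cv2.imread('pics/w1.png'),(768,576)))
E
```

```text
[0.52758186 0.03395865 0.35995798] 0.36156378479606816 [ 0.006  0.    -1.   ]
[243 172  28  36 736] [256.4 188.9] [0.5332 0.0012 0.14  ]
rod 0.68 [242.7, 170.3, 27.6, 38.2]
stand 0.95 [233.7, 140.4, 61.9, 65.5]
```

View pics/w1b.png

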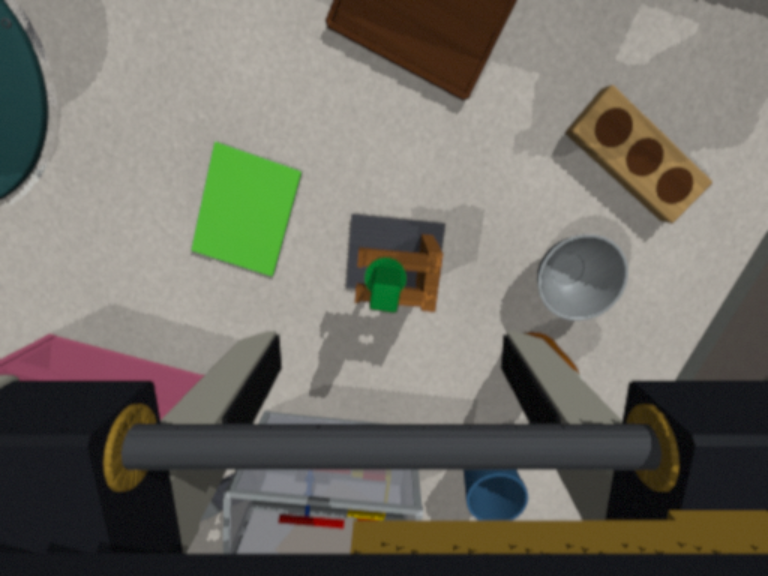

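```bash
python3 - <<'E'
import cv2
t=cv2.imread('pics/w1.png')[135:215,222:302]; cv2.imwrite('pics/w1c.png',cv2.resize(t,None,fx=7,fy=7,interpolation=cv2.INTER_CUBIC))
E
```

```text
(no output)
```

View pics/w1c.png

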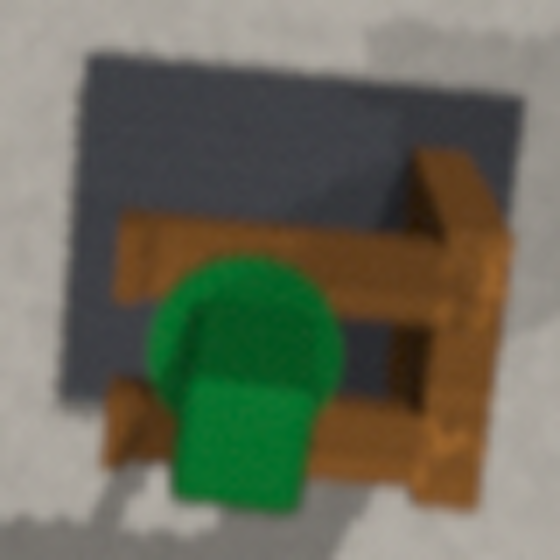

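```bash
python3 - <<'E'
from h import *
p=np.load('w1.npy',allow_pickle=True).item()
f=lambda a,z: ray(p,(a[0]/7+222-.5+.07,a[1]/7+135-.5+.07),z)
ang=lambda a,b:np.arctan2(b[1]-a[1],b[0]-a[0])
H=[f(a,.172) for a in((190,380),(313,395),(298,512),(172,498))]
print('handle',np.mean(H,0).round(4),ang(H[0],H[1]),ang(H[3],H[2]),ang(H[3],H[0])-1.5708,ang(H[2],H[1])-1.5708, np.linalg.norm(H[0]-H[1]),np.linalg.norm(H[1]-H[2]))
print('collar',f((247,356),.110).round(4))
a,b=f((92,60),.004),f((522,98),.004); print('base',ang(a,b)); c=f((62,405),.004); print(ang(c,a)-1.5708)
a,b,c=f((150,215),.105),f((505,235),.105),f((478,510),.105); print('prong',ang(a,b),ang(c,b)-1.5708)
yaw=ang(a,b); u=np.array([np.cos(yaw),np.sin(yaw)])
# post outer corner mid = stand (52,0)
m=(b+c)/2; print('stand origin from post',(m[:2]-.052*u).round(4),np.linalg.norm(b-c))
E
```

```text
handle [ 0.5342 -0.0013  0.172 ] 0.22359316455476563 0.2322722848101682 0.19559700709362438 0.2358245672676651 0.02139429083932289 0.02164679105875428
collar [ 0.5349 -0.0022  0.11  ]
base 0.2633420250418536
0.23989616175899942
prong 0.2934859960813991 0.2890650050893193
stand origin from post [ 0.5345 -0.0052] 0.059471434804886175
```

servo_tool --pt "2 -9 -25 0 0.006 -0.06 -1" --pt "2 -9 -25 0 0 -0.067 -1" --pt "2 -9 -25 0 0 0 -1" --pt "1 -9 -25 0 0 0 -1" --pt "0 0 -25 0 0 0 -1" --pt "0 0 -25 0 0 0 -1" --pt "0 0 -20 0 0 0 -1" --pt "0 0 0 0 0 0 -1"

```text
t: 4.05
tool_pos: [0.5307, -0.0151, 0.1857]
ee_rot: [0.568, 1.565, -0.797]
contact_force: [-0.1, 0.2, -0.7]
width: 0.0929
```

```bash
python3 - <<'E'
from h import *
s,R=tool(); print(s['tool_pos'],np.arctan2(R[1,1],R[0,1]),R[:,0].round(4),s['contact_force'],s['width'])
E
```

```text
[ 0.53074434 -0.0151364   0.18571831] 0.20592298227540742 [ 0.004  -0.0041 -1.    ] [-0.14087086  0.23288967 -0.69045854] 0.09293446336752423
```

servo_tool --pt "2 7 0 0.004 0.004 0.03 -1" --pt "2 6 -10 0 0 0 -1" --pt "0 0 0 0 0 0 -1"

```text
t: 4.3
tool_pos: [0.5351, -0.0031, 0.1776]
ee_rot: [1.419, 1.569, 0.083]
contact_force: [0.3, 0.9, -1.0]
width: 0.093
```

```bash
cat >> h.py <<'E'
def st():
    s,R=tool(); print('t',s['t'],s['tool_pos'].round(4),'yaw',round(np.arctan2(R[1,1],R[0,1]),4),R[:,0].round(4),'F',s['contact_force'].round(2),s['width'].__round__(4)); return s,R
E
python3 -c "
from h import *
st()"
```

```text
t 4.3 [ 0.5351 -0.0031  0.1776] yaw 0.2348 [ 1.6e-03  1.0e-04 -1.0e+00] F [ 0.3   0.95 -0.98] 0.093
```

servo_tool --pt "0 1 -15 0 0 0 -1" --pt "0 0 -14 0 0 0 -1" --pt "0 0 0 0 0 0 -1" --pt "0 0 0 0 0 0 1" --pt "0 0 0 0 0 0 1" --pt "0 0 0 0 0 0 1" --pt "0 0 0 0 0 0 1" --pt "0 0 0 0 0 0 1" --pt "0 0 0 0 0 0 1" --newtons 50

```text
t: 5.05
tool_pos: [0.5379, -0.0014, 0.1542]
ee_rot: [1.284, 1.561, -0.051]
contact_force: [-0.8, -0.3, 1.1]
width: 0.0575
```

```bash
python3 -c "
from h import *
st()"
```

```text
t 5.05 [ 0.5379 -0.0014  0.1542] yaw 0.2362 [ 9.7e-03 -5.0e-04 -1.0e+00] F [-0.77 -0.25  1.08] 0.0575
```

servo_tool --pt "-3 -1 -6 0 0.009 0 0" --pt "0 0 0 0 0 0 1" --pt "0 0 0 0 0 0 1" --pt "0 0 0 0 0 0 1" --pt "0 0 0 0 0 0 1" --pt "0 0 0 0 0 0 1" --pt "0 0 0 0 0 0 1"

```text
t: 5.63
tool_pos: [0.5345, -0.0026, 0.1478]
ee_rot: [-0.657, 1.57, -1.992]
contact_force: [0.7, 0.1, 0.2]
width: 0.0237
```

```bash
python3 -c "
from h import *
st()"
```

```text
t 5.6333 [ 0.5345 -0.0026  0.1478] yaw 0.2359 [-2.e-04 -5.e-04 -1.e+00] F [0.7  0.08 0.2 ] 0.0237
```

servo_tool --pt "0 0 9 0 0 0 1" --pt "0 0 9 0 0 0 1" --pt "0 0 2 0 0 0 1" --pt "-10 -2.5 0 0 0 0 1" --pt "-18 -4.5 0 0 0 0 1" --pt "-18 -4.5 0 0 0 0 1" --pt "-18 -4.5 0 0 0 0 1" --pt "-10 -2.5 0 0 0 0 1"

```text
t: 6.3
tool_pos: [0.4567, -0.0216, 0.1699]
ee_rot: [-1.295, 1.57, -2.628]
contact_force: [-0.3, -0.5, -1.0]
width: 0.024
```

```bash
python3 -c "
from h import *
st()
p=read_camera('top')
I=p['color'];h=cv2.cvtColor(I,cv2.COLOR_RGB2HSV)
u=np.array([np.cos(.234),np.sin(.234)]);v=np.array([-u[1],u[0]])
q=proj(p,[[.5623,-.283,.073]])[0]
yy,xx=np.mgrid[:384,:512]; near=np.hypot(xx-q[0],yy-q[1])<35
for n,lo,hi in(('blue',105,130),('yellow',22,35),('red',0,8),('red2',170,180)):
    g=(h[:,:,0]>=lo)&(h[:,:,0]<=hi)&(h[:,:,1]>130)&near
    pts=np.array([ray(p,(x,y),.073 if n[0]!='r' else .08)[:2]-[.5623,-.283] for y,x in np.argwhere(g)])
    if len(pts): b=np.c_[pts@u,pts@v]*1000; print(n,len(b),'x',np.percentile(b[:,0],[0,10,50,90,100]).round(1),'y',np.percentile(b[:,1],[0,10,50,90,100]).round(1))
save(p,'t2.png')
cv2.imwrite('pics/t2c.png',cv2.resize(I[135:225,310:395,::-1],None,fx=6.5,fy=6.5,interpolation=cv2.INTER_CUBIC))
np.save('t2.npy',p,allow_pickle=True)
"
```

```text
t 6.3 [ 0.4567 -0.0216  0.1699] yaw 0.2373 [-9.e-04 -5.e-04 -1.e+00] F [-0.28 -0.52 -1.  ] 0.024
blue 36 x [-27.9 -26.5 -24.1 -21.4 -20.1] y [-35.8 -27.2  -8.9  12.9  18. ]
yellow 47 x [27.7 36.7 68.4 71.9 73. ] y [-38.  -34.7 -30.3   9.2  19.1]
red 100 x [-54.7 -43.5   2.   54.1  64.2] y [-51.1 -48.  -44.  -39.8 -37.8]
red2 18 x [-55.5 -48.5 -19.8  55.8  61.1] y [-50.9 -48.6 -41.  -38.6 -38.1]
```

View pics/t2c.png

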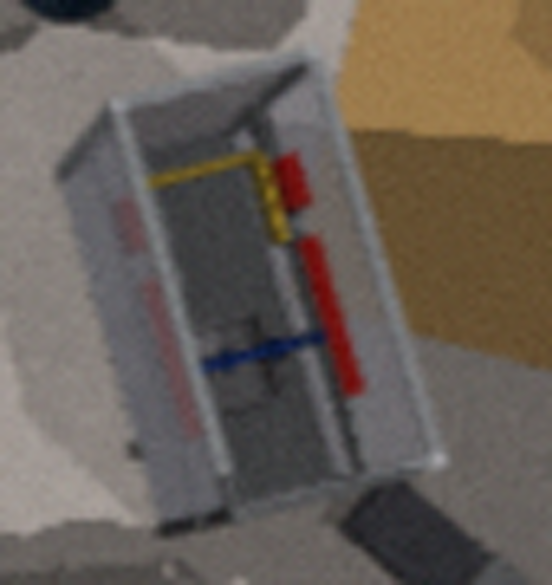

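```bash
python3 -c "
from h import *
from scipy.optimize import least_squares
p=np.load('t2.npy',allow_pickle=True).item()
f=lambda a,z: ray(p,(a[0]/6.5+310-.5+.08,a[1]/6.5+135-.5+.08),z)
C=np.array([f(a,.145) for a in((115,103),(318,55),(442,462),(230,512))])
L=np.array([[.1,.05,0],[.1,-.05,0],[-.1,-.05,0],[-.1,.05,0]])
r=least_squares(lambda v:(place(L,*v)-C)[:,:2].ravel(),[.56,-.28,.23]); print(r.x.round(4)); print(((place(L,*r.x)-C)[:,:2]*1e3).round(1))
x,y,w=r.x;u=np.array([np.cos(w),np.sin(w)]);v=np.array([-u[1],u[0]])
for n,a,z in(('barL',(205,365),.073),('barR',(325,338),.073),('disc mid',(264,352),.073),('tip',(283,242),.073),('redend',(312,236),.08),('red2start',(300,207),.08),('redstart',(352,395),.08)):
    d=f(a,z)[:2]-[x,y]; print(n,(d@u*1e3).round(1),(d@v*1e3).round(1), f(a,z).round(4))
a,b=f((205,365),.073),f((325,338),.073); print('bar dir yaw',np.arctan2(a[1]-b[1],a[0]-b[0])-np.pi/2)
"
```

```text
[ 0.5639 -0.2851  0.2209]
[[ 1.4  1.2]
 [ 3.1 -0.9]
 [-1.3 -0. ]
 [-3.2 -0.2]]
barL -24.8 22.6 [ 0.5348 -0.2685  0.073 ]
barR -26.4 -38.1 [ 0.5465 -0.3281  0.073 ]
disc mid -25.7 -7.2 [ 0.5404 -0.2978  0.073 ]
tip 24.5 -31.3 [ 0.5946 -0.3103  0.073 ]
redend 23.1 -43.7 [ 0.596  -0.3227  0.08  ]
red2start 38.4 -42.0 [ 0.6105 -0.3177  0.08  ]
redstart -56.9 -40.7 [ 0.5173 -0.3373  0.08  ]
bar dir yaw 0.19419888204067703
```

servo_tool --pt "0 0 25 0 0 0 1" --pt "0 0 35 0 0 0 1" --pt "0 -10 35 0 0 0 1" --pt "4 -20 30 0 0 0 1" --pt "6 -28 20 0 0 0 1" --pt "7 -32 10 0 0 0 1" --pt "7 -32 0 0 0 0 1" --pt "7 -32 0 0 0 0 1" --pt "7 -32 0 0 0 0 1" --pt "7 -30 0 0 0 0 1" --pt "5 -20 0 0 0 0 1" --pt "0 -12 0 0 0 0 1" --pt "0 0 0 0 0 0 1"

```text
t: 7.43
tool_pos: [0.4999, -0.2815, 0.3342]
ee_rot: [0.59, 1.566, -0.741]
contact_force: [-0.2, -0.8, -0.9]
width: 0.0236
```

```bash
python3 -c "
from h import *
st()
p=read_camera('wrist'); save(p,'w2.png'); np.save('w2.npy',p,allow_pickle=True)
p=read_camera('scene'); save(p,'s2.png'); np.save('s2.npy',p,allow_pickle=True)
a=cv2.resize(cv2.imread('pics/w2.png')[150:384,100:420],None,fx=2.5,fy=2.5); cv2.imwrite('pics/w2b.png',a)
"
```

```text
t 7.4333 [ 0.4999 -0.2815  0.3342] yaw 0.2396 [ 0.0038 -0.0035 -1.    ] F [-0.25 -0.8  -0.85] 0.0236
```

View pics/w2b.png

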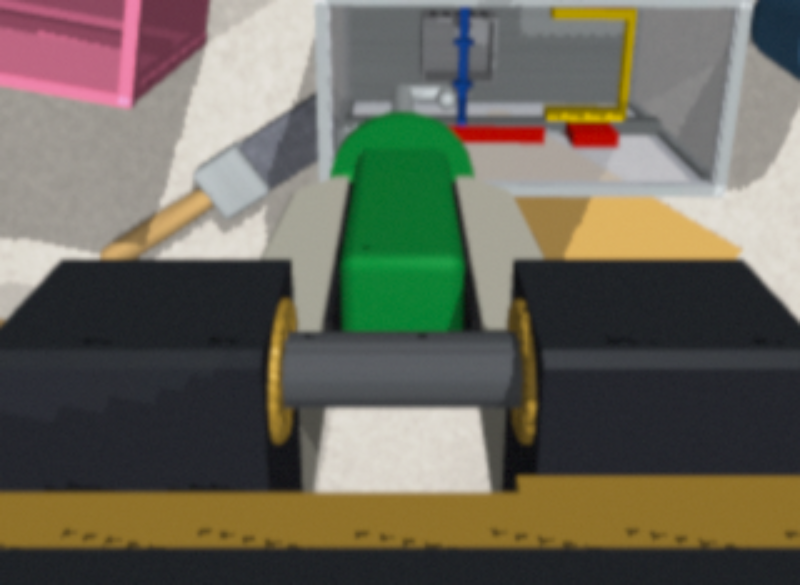

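```bash
python3 -c "
import cv2
a=cv2.imread('pics/w2.png')[110:235,215:415]; cv2.imwrite('pics/w2c.png',cv2.resize(a,None,fx=4,fy=4,interpolation=cv2.INTER_CUBIC))"
```

```text
(no output)
```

View pics/w2c.png

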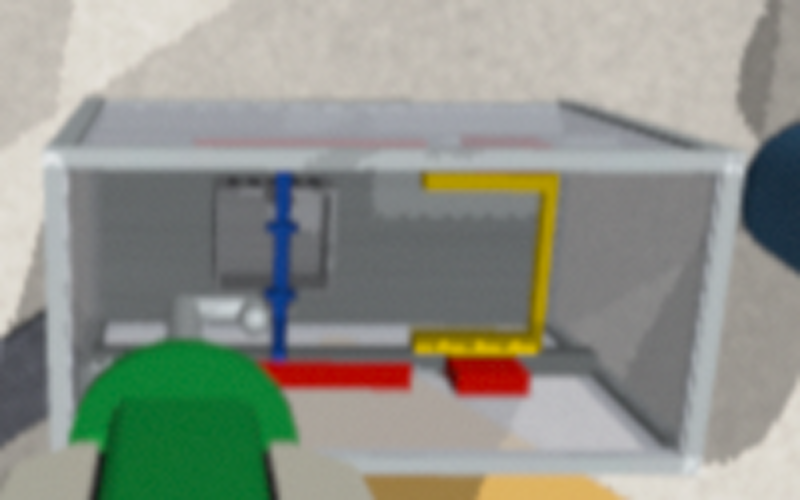

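```bash
python3 -c "
from h import *
from scipy.optimize import least_squares
p=np.load('w2.npy',allow_pickle=True).item()
f=lambda a,z: ray(p,(a[0]/4+215-.37,a[1]/4+110-.37),z)
C=np.array([f(a,.145) for a in((742,152),(697,472),(47,150))])
L=np.array([[.1,.05,0],[.1,-.05,0],[-.1,.05,0]])
r=least_squares(lambda v:(place(L,*v)-C)[:,:2].ravel(),[.56,-.28,.23]); print(r.x.round(4)); print(((place(L,*r.x)-C)[:,:2]*1e3).round(1))
x,y,w=r.x;u=np.array([np.cos(w),np.sin(w)]);v=np.array([-u[1],u[0]])
for n,a,z in(('disc+',(283,226),.073),('disc-',(281,295),.073),('barend-',(280,357),.073),('tip+',(423,182),.075),('tip-',(412,338),.075),('redend',(410,375),.08),('red2',(449,372),.08)):
    d=f(a,z)[:2]-[x,y]; print(n,(d@u*1e3).round(1),(d@v*1e3).round(1), f(a,z).round(4))
s,R=tool(); print('rod axis in bin',(s['tool_pos'][:2]-[x,y])@np.c_[u,v]*1e3)
h=f((250,318),s['tool_pos'][2]-.0428-.074); print('hook tip',(h[:2]-[x,y])@np.c_[u,v]*1e3,h)
"
```

```text
[ 0.5659 -0.2856  0.236 ]
[[-0.4 -0.4]
 [-0.8  0.5]
 [ 1.2 -0. ]]
disc+ -25.5 12.8 [ 0.5381 -0.2791  0.073 ]
disc- -25.5 -12.9 [ 0.5441 -0.3041  0.073 ]
barend- -25.2 -36.8 [ 0.55   -0.3273  0.073 ]
tip+ 23.4 29.2 [ 0.5818 -0.2517  0.075 ]
tip- 23.0 -28.7 [ 0.5949 -0.3081  0.075 ]
redend 22.1 -41.3 [ 0.597  -0.3206  0.08  ]
red2 36.3 -40.1 [ 0.6106 -0.3161  0.08  ]
rod axis in bin [-62.64263409  21.34366933]
hook tip [-46.15486253  21.3247529 ] [ 0.51600762 -0.27566758  0.21765864]
```

servo_tool --pt "6 -10 0 0.003 0.004 -0.003 1" --pt "6 -9 0 0 0 0 1" --pt "0 0 -15 0 0 0 1" --pt "0 0 0 0 0 0 1"

```text
t: 7.87
tool_pos: [0.5133, -0.2968, 0.3196]
ee_rot: [1.072, 1.569, -0.258]
contact_force: [-0.9, 0.7, -1.9]
width: 0.0239
```

```bash
cat >> h.py <<'E'
def bn():
    s,R=st(); w=.236;u=np.array([np.cos(w),np.sin(w)]);v=np.array([-u[1],u[0]])
    e=(s['tool_pos'][:2]-[.5659,-.2856])*1e3; f=s['contact_force']
    print('bin x,y',(e@u).round(1),(e@v).round(1),'rod z',round(s['tool_pos'][2]*1e3-42.8,1),'Fx',(f[:2]@u).round(2),'Fy',(f[:2]@v).round(2),'Fz',f[2].round(2),'wt',s['wrist_torque'].round(2))
E
python3 -c "
from h import *
bn()"
```

```text
t 7.8667 [ 0.5133 -0.2968  0.3196] yaw 0.2408 [ 2.1e-03 -6.0e-04 -1.0e+00] F [-0.9   0.73 -1.91] 0.0239
bin x,y -53.8 1.4 rod z 276.8 Fx -0.7 Fy 0.92 Fz -1.91 wt [-0.07 -0.08 -0.03]
```

servo_tool --pt "-2 -2 -15 0 0.002 -0.004 1" --pt "0 0 -25 0 0 0 1" --pt "0 0 -25 0 0 0 1" --pt "0 0 -25 0 0 0 1" --pt "0 0 -12 0 0 0 1" --pt "0 0 0 0 0 0 1"

```text
t: 8.37
tool_pos: [0.5109, -0.2957, 0.2121]
ee_rot: [0.478, 1.57, -0.853]
contact_force: [-0.2, 0.5, -0.9]
width: 0.0238
```

```bash
python3 -c "
from h import *
bn()"
```

```text
t 8.3667 [ 0.5109 -0.2957  0.2121] yaw 0.2397 [ 2.e-04 -2.e-04 -1.e+00] F [-0.18  0.52 -0.95] 0.0238
bin x,y -55.8 3.0 rod z 169.3 Fx -0.05 Fy 0.55 Fz -0.95 wt [-0.05 -0.15  0.03]
```

servo_tool --pt "0.7 -3 -10 0 0 -0.003 1" --pt "0 0 -11 0 0 0 1" --pt "0 0 -9 0 0 0 1" --pt "0 0 0 0 0 0 1"

```text
t: 8.7
tool_pos: [0.5124, -0.2989, 0.1822]
ee_rot: [0.736, 1.568, -0.598]
contact_force: [-0.3, -0.4, -1.7]
width: 0.0238
```

```bash
python3 -c "
from h import *
bn()"
```

```text
t 8.7 [ 0.5124 -0.2989  0.1822] yaw 0.237 [ 0.0025 -0.0017 -1.    ] F [-0.34 -0.4  -1.67] 0.0238
bin x,y -55.1 -0.4 rod z 139.4 Fx -0.42 Fy -0.31 Fz -1.67 wt [-0.1  -0.05  0.05]
```

servo_tool --pt "6 1.5 0 0.001 0.002 0 1" --pt "7 1.7 0 0 0 0 1" --pt "5 1.2 0 0 0 0 1" --pt "0 0 0 0 0 0 1"

```text
t: 9.03
tool_pos: [0.5329, -0.2945, 0.184]
ee_rot: [0.73, 1.568, -0.605]
contact_force: [0.5, -0.1, -1.1]
width: 0.0237
```

```bash
python3 -c "
from h import *
bn()"
```

```text
t 9.0333 [ 0.5329 -0.2945  0.184 ] yaw 0.2365 [ 0.0025 -0.0017 -1.    ] F [ 0.51 -0.11 -1.08] 0.0237
bin x,y -34.1 -0.9 rod z 141.2 Fx 0.47 Fy -0.22 Fz -1.08 wt [-0.03 -0.05  0.  ]
```

servo_tool --pt "0 0 4 0.001 0.002 0 1" --pt "0 0 4 0 0 0 1" --pt "0 0 0 0 0 0 1"

```text
t: 9.28
tool_pos: [0.5337, -0.2943, 0.1935]
ee_rot: [0.164, 1.57, -1.169]
contact_force: [-1.2, -0.5, -0.5]
width: 0.024
```

```bash
python3 -c "
from h import *
bn()
p=read_camera('wrist'); save(p,'w3.png'); 
a=cv2.imread('pics/w3.png')[60:260,130:430]; cv2.imwrite('pics/w3c.png',cv2.resize(a,None,fx=2.6,fy=2.6,interpolation=cv2.INTER_CUBIC))
bn()"
```

```text
t 9.2833 [ 0.5337 -0.2943  0.1935] yaw 0.2374 [ 4.e-04 -1.e-03 -1.e+00] F [-1.21 -0.49 -0.48] 0.024
bin x,y -33.4 -0.9 rod z 150.7 Fx -1.29 Fy -0.19 Fz -0.48 wt [-0.01  0.08  0.02]
t 9.3333 [ 0.5336 -0.2943  0.1932] yaw 0.2374 [ 4.e-04 -9.e-04 -1.e+00] F [-1.24  0.65 -1.37] 0.0238
bin x,y -33.4 -0.9 rod z 150.4 Fx -1.05 Fy 0.92 Fz -1.37 wt [-0.06  0.01  0.01]
```

View pics/w3c.png

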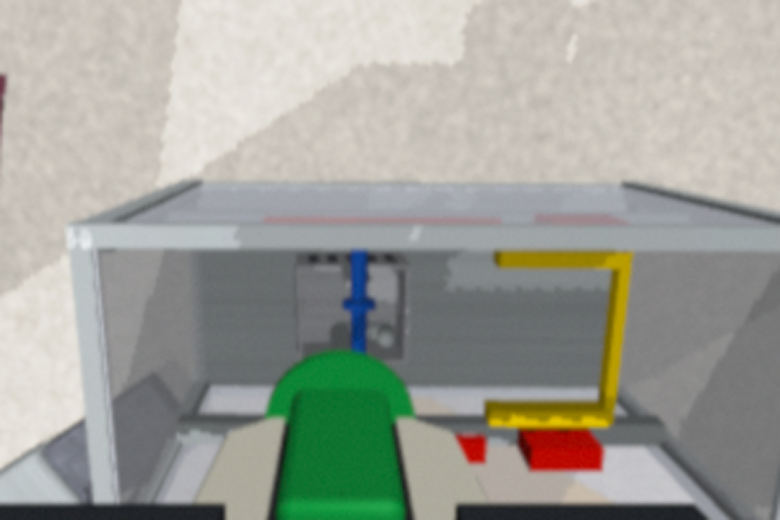

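servo_tool --pt "2 0.5 0 0 0 0 1" --pt "3.9 0.9 0 0 0 0 1" --pt "3.9 0.9 0 0 0 0 1" --pt "3.9 0.9 0 0 0 0 1" --pt "3.9 0.9 0 0 0 0 1"

```text
t: 9.75
tool_pos: [0.5517, -0.2903, 0.1934]
ee_rot: [-0.156, 1.569, -1.491]
contact_force: [-1.2, 0.3, -0.9]
width: 0.0238
```

```bash
python3 -c "
from h import *
bn()"
```

```text
t 9.75 [ 0.5517 -0.2903  0.1934] yaw 0.2362 [ 1.0e-04 -1.4e-03 -1.0e+00] F [-1.2   0.3  -0.87] 0.0238
bin x,y -14.9 -1.3 rod z 150.6 Fx -1.09 Fy 0.57 Fz -0.87 wt [-0.1   0.25  0.01]
```

servo_tool --pt "3.9 1.2 0 0.001 0 0 1" --pt "3.9 1.2 0 0 0 0 1" --pt "3.9 1.1 0 0 0 0 1" --pt "3.9 1.1 0 0 0 0 1" --pt "2.9 0.8 0 0 0 0 1" --pt "0 0 0 0 0 0 1"

```text
t: 10.25
tool_pos: [0.5731, -0.284, 0.1931]
ee_rot: [-1.408, 1.57, -2.742]
contact_force: [-1.4, -1.3, -1.4]
width: 0.0238
```

```bash
python3 -c "
from h import *
bn()"
```

```text
t 10.25 [ 0.5731 -0.284   0.1931] yaw 0.2368 [-7.e-04 -3.e-04 -1.e+00] F [-1.44 -1.3  -1.43] 0.0238
bin x,y 7.4 -0.2 rod z 150.3 Fx -1.7 Fy -0.93 Fz -1.43 wt [-0.2   0.2   0.04]
```

Now creep, reading the force each 2 mm.

servo_tool --pt "1.9 0.5 0 0 0 0 1" --pt "1.9 0.5 0 0 0 0 1"

```text
t: 10.42
tool_pos: [0.5771, -0.2829, 0.193]
ee_rot: [-1.586, 1.57, -2.92]
contact_force: [-2.4, -0.6, -0.5]
width: 0.024
```

servo_tool --pt "1.9 0.5 0 0 0 0 1"

```text
t: 10.5
tool_pos: [0.579, -0.2824, 0.193]
ee_rot: [-1.765, 1.569, -3.099]
contact_force: [-3.3, 1.2, -0.2]
width: 0.0234
```

servo_tool --pt "1.9 0.5 0 0 0 0 1"

```text
t: 10.58
tool_pos: [0.5807, -0.2819, 0.193]
ee_rot: [-1.793, 1.568, -3.128]
contact_force: [-6.3, -2.0, 1.2]
width: 0.0237
```

servo_tool --pt "1.9 0.5 0 0 0 0 1"

```text
t: 10.67
tool_pos: [0.5823, -0.2814, 0.1929]
ee_rot: [-1.761, 1.567, -3.096]
contact_force: [-5.7, -0.2, 1.9]
width: 0.024
```

```bash
python3 -c "
from h import *
bn()"
```

```text
t 10.6667 [ 0.5823 -0.2814  0.1929] yaw 0.2364 [-3.5e-03 -2.0e-04 -1.0e+00] F [-5.74 -0.25  1.89] 0.024
bin x,y 16.9 0.2 rod z 150.1 Fx -5.64 Fy 1.1 Fz 1.89 wt [-0.34  1.56 -0.04]
```

servo_tool --pt "1.9 0.4 0 0 -0.003 0 1" --pt "1.9 0.4 0 0 -0.001 0 1" --pt "1.9 0.4 0 0 -0.001 0 1"

```text
t: 10.92
tool_pos: [0.5869, -0.2805, 0.1929]
ee_rot: [-1.664, 1.568, -2.999]
contact_force: [-6.3, 0.3, 0.8]
width: 0.0236
```

```bash
python3 -c "
from h import *
bn()"
```

```text
t 10.9167 [ 0.5869 -0.2805  0.1929] yaw 0.2358 [-2.6e-03 -4.0e-04 -1.0e+00] F [-6.26  0.32  0.78] 0.0236
bin x,y 21.6 0.1 rod z 150.1 Fx -6.01 Fy 1.77 Fz 0.78 wt [-0.14  1.7  -0.03]
```

servo_tool --pt "1.8 0.3 0 0 -0.002 0 1" --pt "0.4 0.1 2 0 -0.001 0 1" --pt "0.4 0.1 2 0 0 0 1"

```text
t: 11.17
tool_pos: [0.5885, -0.28, 0.1958]
ee_rot: [-1.874, 1.567, 3.073]
contact_force: [-3.7, 0.1, -3.2]
width: 0.0235
```

```bash
python3 -c "
from h import *
bn()"
```

```text
t 11.1667 [ 0.5885 -0.28    0.1958] yaw 0.2353 [-4.e-03  3.e-04 -1.e+00] F [-3.71  0.11 -3.24] 0.0235
bin x,y 23.2 0.2 rod z 153.0 Fx -3.59 Fy 0.97 Fz -3.24 wt [-0.32  0.98  0.02]
```

servo_tool --pt "0.2 0 2 0 -0.002 0 1" --pt "0.2 0 2 0 -0.001 0 1"

```text
t: 11.33
tool_pos: [0.5884, -0.28, 0.1991]
ee_rot: [-2.105, 1.568, 2.842]
contact_force: [-4.1, -0.9, -6.0]
width: 0.0236
```

```bash
python3 -c "
from h import *
bn()"
```

```text
t 11.3333 [ 0.5884 -0.28    0.1991] yaw 0.2351 [-2.8e-03  9.0e-04 -1.0e+00] F [-4.12 -0.85 -5.98] 0.0236
bin x,y 23.2 0.2 rod z 156.3 Fx -4.2 Fy 0.14 Fz -5.98 wt [-0.34  0.99  0.05]
```

servo_tool --pt "0.2 0 1 0 -0.001 0 1"

```text
t: 11.42
tool_pos: [0.5885, -0.28, 0.2]
ee_rot: [-2.246, 1.568, 2.701]
contact_force: [-2.9, 0.1, -4.4]
width: 0.0242
```

servo_tool --pt "0.2 0 1 0 -0.001 0 1"

```text
t: 11.5
tool_pos: [0.5886, -0.28, 0.2009]
ee_rot: [-2.475, 1.569, 2.472]
contact_force: [-4.1, -0.9, -5.5]
width: 0.0235
```

```bash
python3 -c "
from h import *
bn()"
```

```text
t 11.5 [ 0.5886 -0.28    0.2009] yaw 0.235 [-0.0015  0.0012 -1.    ] F [-4.08 -0.91 -5.48] 0.0235
bin x,y 23.4 0.2 rod z 158.1 Fx -4.18 Fy 0.07 Fz -5.48 wt [-0.27  1.01 -0.02]
```

servo_tool --pt "0.2 0 2 0 0 0 1" --pt "0.2 0 2 0 0 0 1"

```text
t: 11.67
tool_pos: [0.5888, -0.28, 0.205]
ee_rot: [-2.374, 1.568, 2.573]
contact_force: [-5.5, -1.0, -1.1]
width: 0.0236
```

servo_tool --pt "0.2 0 2 0 0 0 1" --pt "0.2 0 2 0 0 0 1"

```text
t: 11.83
tool_pos: [0.5901, -0.2798, 0.2103]
ee_rot: [2.253, 1.569, 0.918]
contact_force: [0.6, 0.2, -3.0]
width: 0.0235
```

servo_tool --pt "0 0 2.5 0 0 0 1" --pt "0 0 2.5 0 0 0 1"

```text
t: 12.0
tool_pos: [0.5909, -0.2797, 0.2165]
ee_rot: [1.614, 1.567, 0.279]
contact_force: [0.2, 0.8, -2.6]
width: 0.0237
```

```bash
python3 -c "
from h import *
bn()"
```

```text
t 12.0 [ 0.5909 -0.2797  0.2165] yaw 0.2354 [ 3.2e-03  9.0e-04 -1.0e+00] F [ 0.24  0.83 -2.58] 0.0237
bin x,y 25.7 -0.1 rod z 173.7 Fx 0.42 Fy 0.75 Fz -2.58 wt [-0.   -0.03  0.03]
```

servo_tool --pt "0 0 4 0 0.003 0 1" --pt "0 0 6 0 0 0 1" --pt "0 0 8 0 0 0 1" --pt "0 0 10 0 0 0 1" --pt "0 0 12 0 0 0 1" --pt "0 0 12 0 0 0 1" --pt "0 0 12 0 0 0 1"

```text
t: 12.58
tool_pos: [0.591, -0.2793, 0.2864]
ee_rot: [2.563, 1.569, 1.228]
contact_force: [0.5, -0.6, -2.2]
width: 0.0238
```

```bash
python3 -c "
from h import *
bn()"
```

```text
t 12.5833 [ 0.591  -0.2793  0.2864] yaw 0.2358 [ 5.0e-04  1.3e-03 -1.0e+00] F [ 0.47 -0.58 -2.16] 0.0238
bin x,y 25.9 0.2 rod z 243.6 Fx 0.32 Fy -0.67 Fz -2.16 wt [-0.05 -0.12  0.04]
```

servo_tool --pt "0 0 12 -0.001 0 0 1" --pt "0 0 12 0 0 0 1" --pt "0 0 12 0 0 0 1" --pt "0 0 12 0 0 0 1" --pt "0 0 12 0 0 0 1" --pt "0 0 8 0 0 0 1" --pt "0 0 3 0 0 0 1" --pt "0 0 0 0 0 0 1"

```text
t: 13.25
tool_pos: [0.5913, -0.2795, 0.3708]
ee_rot: [0.926, 1.564, -0.409]
contact_force: [-0.4, 1.3, -2.8]
width: 0.0238
```

```bash
python3 -c "
from h import *
bn()
p=read_camera('scene'); save(p,'s3.png'); 
a=cv2.imread('pics/s3.png')[100:300,100:300]; cv2.imwrite('pics/s3c.png',cv2.resize(a,None,fx=3,fy=3,interpolation=cv2.INTER_CUBIC))"
```

```text
t 13.25 [ 0.5913 -0.2795  0.3708] yaw 0.2358 [ 0.0059 -0.0026 -1.    ] F [-0.45  1.3  -2.8 ] 0.0238
bin x,y 26.1 0.0 rod z 328.0 Fx -0.13 Fy 1.37 Fz -2.8 wt [-0.02 -0.16  0.06]
```

View pics/s3c.png

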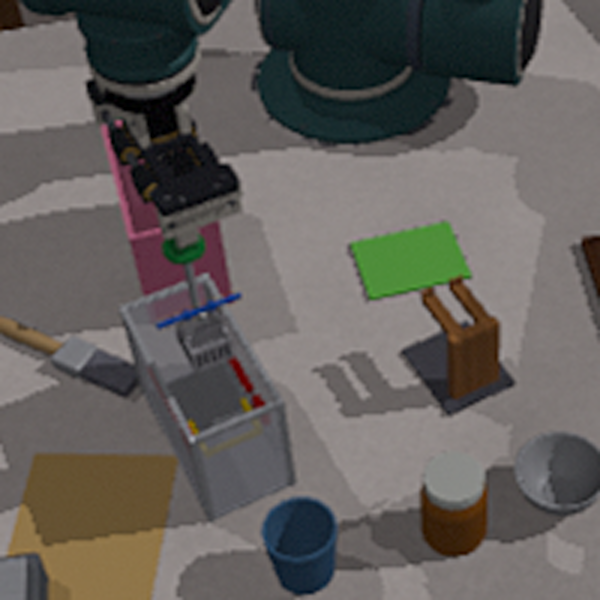

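servo_tool --pt "-1 4 0 0.002 0.005 0 1" --pt "-2 8 0 0 0 0 1" --pt "-3 12 0 0 0 0 1" --pt "-4 16 0 0 0 0 1" --pt "-4 20 0 0 0 0 1" --pt "-4 20 0 0 0 0 1" --pt "-4 20 0 0 0 0 1" --pt "-4 20 0 0 0 0 1" --pt "-4 20 0 0 0 0 1" --pt "-4 20 0 0 0 0 1" --pt "-4 20 0 0 0 0 1" --pt "-4 20 0 0 0 0 1" --pt "-4 20 0 0 0 0 1" --pt "-4 20 0 0 0 0 1" --pt "-4 20 0 0 0 0 1"

```text
t: 14.55
tool_pos: [0.5247, 0.0053, 0.3636]
ee_rot: [-2.439, 1.563, 2.511]
contact_force: [1.5, -0.0, -2.6]
width: 0.0236
```

```bash
python3 -c "
from h import *
st()"
```

```text
t 14.55 [0.5247 0.0053 0.3636] yaw 0.2377 [-0.0061  0.0044 -1.    ] F [ 1.47 -0.02 -2.64] 0.0236
```

servo_tool --pt "-4 20 0 -0.004 -0.006 0 1" --pt "-4 20 0 0 0 0 1" --pt "-4 20 0 0 0 0 1" --pt "-4 20 0 0 0 0 1" --pt "-4 20 0 0 0 0 1" --pt "-4 20 0 0 0 0 1" --pt "-4 20 0 0 0 0 1" --pt "-4 20 0 0 0 0 1" --pt "-4 20 0 0 0 0 1" --pt "-3 18 0 0 0 0 1" --pt "-3 15 0 0 0 0 1" --pt "-2 12 0 0 0 0 1" --pt "-1 8 0 0 0 0 1" --pt "0 4 0 0 0 0 1" --pt "0 0 0 0 0 0 1"

```text
t: 15.8
tool_pos: [0.4555, 0.2685, 0.3609]
ee_rot: [2.7, 1.567, 1.381]
contact_force: [-0.4, 0.6, -2.6]
width: 0.0238
```

```bash
python3 -c "
from h import *
st()"
```

```text
t 15.8 [0.4555 0.2685 0.3609] yaw 0.2522 [ 7.0e-04  3.9e-03 -1.0e+00] F [-0.43  0.63 -2.63] 0.0238
```

servo_tool --pt "2 0 -4 -0.004 0 -0.01 1" --pt "3 0 -8 0 0 0 1" --pt "3 0 -12 0 0 0 1" --pt "3 0 -14 0 0 0 1" --pt "3 0 -14 0 0 0 1" --pt "2 0 -14 0 0 0 1" --pt "0 0 -14 0 0 0 1" --pt "0 0 -14 0 0 0 1" --pt "0 0 -14 0 0 0 1" --pt "0 0 -14 0 0 0 1" --pt "0 0 -12 0 0 0 1" --pt "0 0 -8 0 0 0 1" --pt "0 0 -4 0 0 0 1" --pt "0 0 0 0 0 0 1"

```text
t: 16.97
tool_pos: [0.4731, 0.261, 0.1914]
ee_rot: [-1.141, 1.561, -2.479]
contact_force: [0.6, -0.6, -2.5]
width: 0.0244
```

```bash
python3 -c "
from h import *
st()
p=read_camera('scene'); save(p,'s4.png')
for d in spotter.cut_out(p,'basket')[:2]: print(d['confidence'],d['rect'])
print(proj(p,[[.481,.269,.0]]))"
```

```text
t 16.9667 [0.4731 0.261  0.1914] yaw 0.2328 [-0.0077 -0.006  -1.    ] F [ 0.6  -0.57 -2.54] 0.0244
0.6 [312.1, 176.8, 16.5, 23.2]
[[317.45982473 194.64982157]]
```

servo_tool --pt "0 0 -1 0.005 -0.007 0 1" --pt "0 0 -1.5 0 0 0 1" --pt "0 0 -1.5 0 0 0 1" --pt "0 0 -1 0 0 0 1"

```text
t: 17.4
tool_pos: [0.4743, 0.2618, 0.1905]
ee_rot: [1.73, 1.565, 0.393]
contact_force: [0.5, -0.7, -2.3]
width: 0.0237
```

```bash
python3 -c "
from h import *
st()"
```

```text
t 17.4 [0.4743 0.2618 0.1905] yaw 0.2332 [ 0.0056  0.0023 -1.    ] F [ 0.47 -0.72 -2.34] 0.0237
```

servo_tool --pt "0 0 -2 0 0.003 0 1" --pt "0 0 -2 0 0 0 1" --pt "0 0 -1 0 0 0 1"

```text
t: 17.65
tool_pos: [0.4745, 0.262, 0.186]
ee_rot: [2.058, 1.566, 0.72]
contact_force: [-0.7, -0.1, -1.5]
width: 0.0239
```

servo_tool --pt "0 0 -1.5 0 0 0 1"

```text
t: 17.73
tool_pos: [0.4745, 0.262, 0.1846]
ee_rot: [2.058, 1.566, 0.72]
contact_force: [-1.0, -0.2, -0.2]
width: 0.0238
```

servo_tool --pt "0 0 -1.5 0 0 0 1"

```text
t: 17.82
tool_pos: [0.4745, 0.262, 0.1829]
ee_rot: [2.066, 1.566, 0.728]
contact_force: [-0.1, 1.0, -0.5]
width: 0.0238
```

```bash
python3 -c "
from h import *
st()"
```

```text
t 17.8167 [0.4745 0.262  0.1829] yaw 0.2333 [ 0.0034  0.0031 -1.    ] F [-0.09  1.   -0.5 ] 0.0238
```

servo_tool --pt "0 0 -3 0 0 0 1" --pt "0 0 -3 0 0 0 1" --pt "0 0 -1.5 0 0 0 1"

```text
t: 18.07
tool_pos: [0.4745, 0.2621, 0.1747]
ee_rot: [2.062, 1.566, 0.725]
contact_force: [-0.0, -0.5, -1.0]
width: 0.0238
```

```bash
python3 -c "
from h import *
st()"
```

```text
t 18.0667 [0.4745 0.2621 0.1747] yaw 0.2334 [ 0.0035  0.0031 -1.    ] F [-0.03 -0.52 -1.02] 0.0238
```

servo_tool --pt "-3 -0.7 0 0 0 0 1" --pt "-4 -1 0 0 0 0 1" --pt "-5 -1.2 0 0 0 0 1"

```text
t: 18.32
tool_pos: [0.4621, 0.2589, 0.1737]
ee_rot: [2.088, 1.567, 0.751]
contact_force: [-0.4, -0.6, -1.0]
width: 0.0239
```

```bash
python3 -c "
from h import *
st()"
```

```text
t 18.3167 [0.4621 0.2589 0.1737] yaw 0.2331 [ 0.0027  0.0026 -1.    ] F [-0.38 -0.64 -0.97] 0.0239
```

servo_tool --pt "-6 -1.4 0.5 0 0 0 1" --pt "-8 -1.9 0 0 0 0 1" --pt "-8 -1.9 0 0 0 0 1" --pt "-4 -1 0 0 0 0 1" --pt "0 0 0 0 0 0 1"

```text
t: 18.73
tool_pos: [0.432, 0.2519, 0.1749]
ee_rot: [2.041, 1.566, 0.703]
contact_force: [-0.1, 0.3, -1.2]
width: 0.0237
```

```bash
python3 -c "
from h import *
st()
p=read_camera('wrist'); save(p,'w5.png')
q=read_camera('scene'); save(q,'s5.png')
a=cv2.resize(cv2.imread('pics/w5.png')[0:230,60:450],(600,354)); b=cv2.resize(cv2.imread('pics/s5.png')[140:230,265:365],(250,225)); c=np.zeros((354,850,3),np.uint8); c[:,:600]=a; c[:225,600:]=b; cv2.imwrite('pics/c5.png',cv2.resize(c,(800,333)))"
```

```text
t 18.7333 [0.432  0.2519 0.1749] yaw 0.2335 [ 0.0037  0.0032 -1.    ] F [-0.06  0.33 -1.2 ] 0.0237
```

View pics/c5.png

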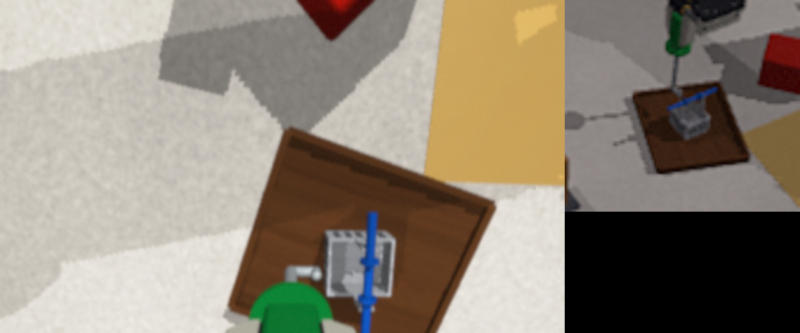

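servo_tool --pt "-2 0 10 -0.003 0.003 0 1" --pt "-2 0 20 0 0 0 1" --pt "0 -5 25 0 0 0 1" --pt "0 -15 25 0 0 0 1" --pt "0 -28 15 0 0 0 1" --pt "2 -34 0 0 0 0 1" --pt "4 -36 0 0 0 0 1" --pt "4 -36 0 0 0 0 1" --pt "4 -36 0 0 0 0 1" --pt "4 -32 0 0 0 0 1" --pt "4 -26 -10 0 0 0 1" --pt "2 -18 -15 0 0 0 1" --pt "0 -8 -20 0 0 0 1" --pt "0 0 -10 0 0 0 1" --pt "0 0 0 0 0 0 1"

```text
t: 20.08
tool_pos: [0.4518, -0.0348, 0.2304]
ee_rot: [0.898, 1.563, -0.438]
contact_force: [0.1, 0.4, -1.4]
width: 0.0236
```

```bash
cat >> h.py <<'E'
def sd():
    s,R=st(); w=.255;u=np.array([np.cos(w),np.sin(w)]);v=np.array([-u[1],u[0]])
    e=(s['tool_pos'][:2]-[.5345,-.0026])*1e3; print('stand x,y',(e@u).round(1),(e@v).round(1),'z rel home',round(s['tool_pos'][2]*1e3-147.8,1))
E
python3 -c "
from h import *
sd()"
```

```text
t 20.0833 [ 0.4518 -0.0348  0.2304] yaw 0.2342 [ 0.0068 -0.0032 -1.    ] F [ 0.09  0.39 -1.41] 0.0236
stand x,y -88.2 -10.3 z rel home 82.6
```

servo_tool --pt "-1.3 5 -10 0.002 0.006 0 1" --pt "-1.3 5 -15 0 0 0 1" --pt "0 0 -15 0 0 0 1" --pt "0 0 -12 0 0 0 1" --pt "0 0 -6 0 0 0 1" --pt "0 0 0 0 0 0 1"

```text
t: 20.58
tool_pos: [0.4492, -0.0192, 0.1701]
ee_rot: [1.17, 1.569, -0.162]
contact_force: [-0.5, 0.3, -1.5]
width: 0.0238
```

```bash
python3 -c "
from h import *
sd()"
```

```text
t 20.5833 [ 0.4492 -0.0192  0.1701] yaw 0.2389 [ 2.e-03 -3.e-04 -1.e+00] F [-0.47  0.31 -1.49] 0.0238
stand x,y -86.7 5.5 z rel home 22.3
```

servo_tool --pt "1.2 -4.5 0 0 0.002 0 1" --pt "5 1.3 0 0 0 0 1" --pt "8 2 0 0 0 0 1" --pt "8 2 0 0 0 0 1" --pt "5 1.3 0 0 0 0 1" --pt "0 0 0 0 0 0 1"

```text
t: 21.08
tool_pos: [0.4805, -0.0163, 0.1724]
ee_rot: [1.18, 1.568, -0.151]
contact_force: [-0.3, -0.1, -0.7]
width: 0.0235
```

```bash
python3 -c "
from h import *
sd()"
```

```text
t 21.0833 [ 0.4805 -0.0163  0.1724] yaw 0.2394 [ 3.e-03 -5.e-04 -1.e+00] F [-0.29 -0.09 -0.75] 0.0235
stand x,y -55.7 0.4 z rel home 24.6
```

Aligned; advance 55 mm.

servo_tool --pt "6 1.5 -1 0 0.003 0 1" --pt "9 2.3 -1 0 0 0 1" --pt "9 2.3 0 0 0 0 1" --pt "9 2.3 0 0 0 0 1" --pt "9 2.3 0 0 0 0 1" --pt "6 1.5 0 0 0 0 1" --pt "3 0.8 0 0 0 0 1" --pt "0 0 0 0 0 0 1"

```text
t: 21.75
tool_pos: [0.5381, -0.0015, 0.1697]
ee_rot: [-1.449, 1.57, -2.78]
contact_force: [-0.8, 0.6, -1.3]
width: 0.0235
```

```bash
python3 -c "
from h import *
sd()"
```

```text
t 21.75 [ 0.5381 -0.0015  0.1697] yaw 0.2396 [-1.1e-03 -4.0e-04 -1.0e+00] F [-0.78  0.65 -1.33] 0.0235
stand x,y 3.8 0.1 z rel home 21.9
```

servo_tool --pt "-3.5 -1 -5 0 -0.001 -0.003 1" --pt "0 0 -7 0 0 0 1" --pt "0 0 -5 0 0 0 1" --pt "0 0 -2 0 0 0 1"

```text
t: 22.08
tool_pos: [0.5338, -0.0027, 0.149]
ee_rot: [-0.115, 1.57, -1.449]
contact_force: [0.5, -0.2, -1.2]
width: 0.024
```

```bash
python3 -c "
from h import *
sd()"
```

```text
t 22.0833 [ 0.5338 -0.0027  0.149 ] yaw 0.2362 [ 1.e-04 -6.e-04 -1.e+00] F [ 0.49 -0.19 -1.24] 0.024
stand x,y -0.8 0.0 z rel home 1.2
```

servo_tool --pt "0 0 -1.3 0 0 0 1" --pt "0 0 0 0 0 0 1" --pt "0 0 0 0 0 0 0.3" --pt "0 0 0 0 0 0 0" --pt "0 0 0 0 0 0 -1" --pt "0 0 0 0 0 0 -1" --pt "0 0 0 0 0 0 -1" --pt "0 0 0 0 0 0 -1" --pt "0 0 0 0 0 0 -1" --pt "0 0 0 0 0 0 -1"

```text
t: 22.92
tool_pos: [0.5334, -0.003, 0.1482]
ee_rot: [1.01, 1.569, -0.325]
contact_force: [-0.1, -0.0, 0.1]
width: 0.0723
```

```bash
python3 -c "
from h import *
sd()"
```

```text
t 22.9167 [ 0.5334 -0.003   0.1482] yaw 0.2358 [ 1.7e-03 -6.0e-04 -1.0e+00] F [-0.11 -0.04  0.06] 0.0723
stand x,y -1.2 -0.1 z rel home 0.4
```

servo_tool --pt "0 0 0 0 0 0 -1" --pt "0 0 0 0 0 0 -1" --pt "0 0 10 0 0 0 -1" --pt "0 0 25 0 0 0 -1" --pt "0 0 35 0 0 0 -1" --pt "0 0 35 0 0 0 -1" --pt "0 0 35 0 0 0 -1" --pt "0 0 30 0 0 0 -1" --pt "0 -20 20 0 0 0 -1" --pt "0 -30 0 0 0 0 -1" --pt "0 -30 0 0 0 0 -1" --pt "0 -30 0 0 0 0 -1" --pt "0 -20 0 0 0 0 -1" --pt "0 0 0 0 0 0 -1"

```text
t: 24.08
tool_pos: [0.5287, -0.1367, 0.3576]
ee_rot: [0.938, 1.564, -0.393]
contact_force: [-0.3, -0.0, 0.4]
width: 0.0932
```

```bash
python3 -c "
from h import *
sd()
p=read_camera('scene'); save(p,'s6.png'); q=read_camera('top'); save(q,'t6.png')
a=cv2.resize(p['color'][130:280,190:390,::-1],(520,390),interpolation=cv2.INTER_CUBIC); b=cv2.resize(q['color'][160:250,140:280,::-1],(520,334),interpolation=cv2.INTER_CUBIC)[:200]
b=cv2.resize(q['color'][150:260,140:210,::-1],(248,390),interpolation=cv2.INTER_CUBIC)
cv2.imwrite('pics/c6.png',np.hstack([a,b]))
for n,c in(('s',p),('t',q)):
    h=cv2.cvtColor(c['color'],cv2.COLOR_RGB2HSV); g=((h[:,:,0]>60)&(h[:,:,0]<80)&(h[:,:,1]>120))
    k,l,S,ce=cv2.connectedComponentsWithStats(g.astype(np.uint8))
    for i in range(1,k):
        if S[i,4]>60 and abs(ray(c,ce[i],.14)[0]-.53)<.05: print(n,S[i],ce[i].round(1),ray(c,ce[i],.14).round(4))
    for d in spotter.cut_out(c,'basket')[:1]:
        yx=np.argwhere(d['pixels']).mean(0); print(n,'basket',d['confidence'],ray(c,yx[::-1],.025).round(3))
"
```

```text
t 24.0833 [ 0.5287 -0.1367  0.3576] yaw 0.2402 [ 0.0065 -0.0027 -1.    ] F [-0.31 -0.03  0.36] 0.0932
stand x,y -39.5 -128.3 z rel home 209.8
s [246 184  11  21 170] [250.8 194.9] [ 0.5384 -0.0013  0.14  ]
s basket 0.69 [0.474 0.271 0.025]
t [252 186  12  13 119] [257.3 191.9] [ 0.5298 -0.0017  0.14  ]
t basket 0.52 [0.48  0.268 0.025]
```

View pics/c6.png

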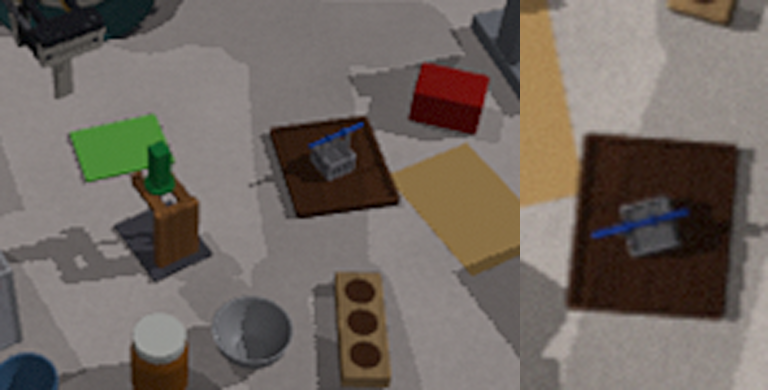

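Both cameras put the rod's handle at the same pixels as at the start, within 0.1 px. The basket stands upright near the middle of the tray.

```bash
python3 -c "
from h import *
print(robot.close_job())"
```

```text
the job is handed in; nothing more can be done
None
```

The job is done and handed in at about 24 s of the 72 s allowed; no verdict was reported.

- **Rod and slide:** I took the rod from its stand, hooked the basket's bar and slid it along the rails. The spring pusher gave with a force step from about 2–3 N to about 6 N. I pressed on to about 9 mm past first touch.
- **Lift:** The bar came up through the gap with at most about 6 N in any one direction, read at the wrist.
- **Placing:** I set the basket on the tray, drew the hook out without drag, and hung the rod back with the collar on the prongs.

**Last checks:**
- The rod's handle is at the same pixels as at the start, within 0.1 px in both cameras.
- The basket is upright at about (0.48, 0.27) m, within about 7 mm of the tray's centre in both views.
- The gripper is open and clear of everything.
- The bystanders in view (scraper, tin, mould, bowl, jar and part of the cup) look undisturbed. I judged that by eye and did not measure them; the brush was outside the last view.

The two cameras differ by about 6 mm on the basket's position. None of the checks failed.

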